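# Hang the thermometer inside the chilled ingredient cabinet

### The arm

A 6-joint arm with a two-finger parallel gripper is mounted at the origin on the work surface. World frame = base frame: x ahead of the robot, y to its left, z up, the work surface at z = 0. Lengths are in m, angles in degrees, forces in N, time in s.
With the tool pointing down it reaches from about 0.3 to 0.75 m from the base axis. Payload 8.5 kg.
Tool frame: the origin (TCP) lies at the very end of the fingers, on their centre line; the grasp point (between the pads) lies 19 mm behind it; x points along the fingers, y is the direction in which the jaws open and shut, and the axes are right-handed (so a half turn about x gives the same grasp; the last joint's range is limited). The gripper opens to 85 mm and grips with 20 to 120 N. Pads are 22 mm wide; open, the fingers measure 114 mm over their backs; the gripper's body (76 mm by 85 mm) begins 54 mm behind the grasp point. The pads swing forward as they close: fully open they stand 13 mm farther back than shut.
Start: joints at [56.247, 21.807, 74.336, -0, 83.858, -12.336], TCP at [0.201, 0.512, 0.231] pointing down, gripper open.
Joint ranges: [-178.18, 178.18], [-50.72, 133.34], [12.68, 142.11], [-81.47, 261.47], [9.98, 163.14], [-165.26, 165.26]. Speed limits (degrees/s): [136.94, 136.94, 180, 180, 180, 180].

### API

Orientations are given as a 3x3 rotation matrix whose columns are the frame's x, y, z axes.
In Python, from rig import sensors, cams, env gives the robot as it stands.
- The arm moves only by the shell command python3 -m crank 'ROWS' [FORCE]. ROWS is a JSON object of lists of equal length, an entry for each row: "hand": the closure in counts, from 0 (fully open) to 255 (shut); "translation": the shift along the tool's x, y, z in m, a list of three; "dr": the turn, a rotation vector about the tool's x, y, z in rad, a list of three. A call has 1 to 5 rows; each row is the pose to reach, as a shift and turn from the pose commanded when the call began, along the tool's axes at that moment; what a row does not reach only later rows make up. A row lasts 1/10 s, in which the tool goes at most 50 mm and 8.59 degrees, less where a joint would pass 70% of its speed; a pose out of reach is approached as far as the arm can. A call with a gripper value outside its range is refused whole. The fingers move at their own pace and stop on an object; FORCE is the grip in N (left out, the last holds). Time passes only in rows, so rows that repeat a pose let the fingers close. It gives the time, the measured TCP pose, the force and the opening at its end, in the units of the state.
- sensors.observe(): the state, without advancing time (a new reading comes with each control period).
- cams.get_image(name): name is "scene" or "top" or "wrist"; returns (picture, depth): 420x560x3 uint8, blue, green, red; 420x560 float32, m along the optical axis (not along the pixel's ray), 0 where there is no reading.
- cams.calibration(name): a dict with "vertical_fov" (degrees; the focal length in pixels is half the picture's height over the tangent of half this angle, whatever the lens; pixels are square), "cx", "cy" (the principal point, pixels), "distortion" ([k1, k2, p1, p2, k3] as OpenCV has them; the pictures are not rectified), "extrinsics" (4x4, takes a point from camera to world coordinates). Camera axes: x right, y down, z forward; pixel columns grow to the right and rows downward; lengths in m; the calibration is good to about 2 mm. A picture is of the moment at which its call begins: read the wrist's pose just before it. calibration takes no time and is no camera call; for the wrist camera it gives the pose at the moment of the call.
- env.close_job(): hands the job in, once; it reports no verdict.
The state is a dict: "time_s": time; "q": joint angles; "qvel": joint speeds; "joint_efforts": joint torques, N m; "position": TCP position; "tool_rot": TCP orientation; "ft_force": force on the tool from outside, world axes, zero at the start; "wrist_torque": the same for the moment, N m; "grip_width": finger opening in m.
Only numpy, scipy, OpenCV 4.12 (cv2) and the standard library are available. Lean on these libraries where they do the work, as an engineer would, in place of code of your own. Each camera call takes 0.05 s, during which the arm holds its last target. There are 200 camera calls.

### The job

Pick up the dial thermometer from the counter, reach down through the opening in the top of the chilled cabinet and hang it by the window in its plate on the hook bar inside: thread it over the bar, press it back gently against the sprung collar, lower it fully home into the notch, and let go. Do not let the thermometer or the robot touch the cabinet, never load the hook with more than 25 N, and leave the other things on the counter alone.

Things in the scene. Friction and masses are not known exactly. Their poses are not given: they have to be found in the camera images.
- thermo: Dial thermometer, 150 mm tall, about 160 g, upright on its foot, 26 (x) by 52 (y) by 5 mm. Origin: centre of the underside; z up, x is the axis of the dial (face to -x), y runs along the foot. From below: foot; steel dial case 54 mm across, 18 mm thick; flat plate with a window; handle.
- handle (a point): Grip point: middle of the thermometer's black upright handle, a block 18 (x) by 24 (y) by 50 mm tall, 125 mm above the underside of the foot. Axes as thermo.
- window (a point): Middle of the top edge of the window in the thermometer's steel plate, 84 mm above the underside, 41 mm below handle; axes as thermo. Window: 16 mm wide (y), 20 mm tall, reaching down from this point. Plate: 5 mm thick (x), 32 mm wide (y), from 54 to 100 mm above the underside. This edge comes to rest on the bar.
- cabinet: Fixed chilled cabinet with clear walls, 220 (x) by 240 (y) by 200 mm tall, and a low grey cooling unit, 75 mm tall, along its +x side. Origin: centre of its underside on the counter (cooling unit apart), z up. Inside, walls at x = +-104 and y = +-114 mm, floor at z = 20 mm.
- opening (a point): Centre of the only opening, in the cabinet's top, level with the upper face of the 10 mm thick steel frame, 200 mm above the counter: 135 mm along the cabinet's x by 130 mm along its y. At cabinet x = 2.5, y = 0 mm. Same axes.
- bracket: Steel bracket fixed in the cabinet, same axes; origin at cabinet x = 20, y = 0, z = 140 mm. Carries a level hook bar, 8 mm wide (y), pointing to -x, in the plane y = 0. In each case the bar with its collar is clamped nearer or farther: everything on it may be shifted along x by up to 17 mm either way from the points given here. The shift is not measured: see or feel it.
- bar_tip (a point): Top of the bar's tip for shift 0: bracket x = -24.5, z = 0 mm. The front part of the bar runs from here 22 mm along +x, top at bracket z = 0, underside at z = -12 mm. It ends in a square step down into the notch. Does not move with the shift.
- notch (a point): Where the middle of the window's top edge rests when hung home, for shift 0: bracket x = 0, z = -6 mm, on the notch's floor (bar underside still z = -12 mm). The notch starts at the square step at x = -2.5 mm, so the 5 mm plate hangs just behind the step, 6 mm lower than the front part's top. Does not move with the shift.
- collar_face (a point): Front face of the black sprung collar, shift 0: bracket x = -0.5 mm; 24 mm wide, from z = -18 to +8 mm. It slides back to +x by up to 5 mm (a hard stop), spring 2 N per mm. It leaves only 2 mm of notch free: the plate must press it back over 3 mm (6 N; 8 to 9 N is enough) to drop over the step; the collar then holds it there. A damper slows its return. Does not move with the shift.
- timer: Bystander: white kitchen timer, 60 mm wide, 66 mm tall, on a foot; no plate, no handle. Origin: centre of its underside.
- shaker: Bystander: round metal shaker, 56 mm across, 95 mm tall. Origin: centre of its underside.
- sauce: Bystander: clear bottle, 56 mm across, 170 mm tall. Origin: centre of its underside.
- jar: Bystander: glass jar, 70 mm across, 100 mm tall. Origin: centre of its underside.
- spatula: Bystander: spatula, 280 mm long, lying on the counter. Origin in its middle.
- bowl: Bystander: steel bowl, 140 mm across, 60 mm tall. Origin: centre of its underside.

How it is judged:
By the outcome, as a careful person would: the job done as asked, in the order asked, and still so for the second after the job is handed in, with the robot touching nothing.
It also fails if it takes over 61 s, if anything falls off the work surface, if the arm or the gripper's body presses on something with over 40 N, if the wrist force passes 120 N, or if a joint passes its speed limit or range.

## Working session

There is one attempt and no reset: what is moved stays moved. The work goes in short steps, Python scripts to look and compute and a shell command to move; the robot and the scene stay as the last step left them, time stands still between calls to the robot, and variables do not carry over. Pictures are saved under pics/ and viewed, about 8 in all and at most 12, crops included, and the job is handed in when it is done.

```bash
ls; mkdir -p pics
cat > h.py <<'E'
import numpy as np, cv2
from rig import sensors, cams, env
def cal(n):
    c=cams.calibration(n); f=210/np.tan(np.radians(c["vertical_fov"])/2)
    K=np.array([[f,0,c["cx"]],[0,f,c["cy"]],[0,0,1]]); return K,np.array(c["distortion"],float),np.array(c["extrinsics"])
def ray(n,uv,C=None):
    K,D,T=C or cal(n); p=cv2.undistortPoints(np.array(uv,float).reshape(-1,1,2),K,D).reshape(-1,2)
    d=np.c_[p,np.ones(len(p))]@T[:3,:3].T; return T[:3,3],d
def plane(n,uv,z,C=None):
    o,d=ray(n,uv,C); return o+d*((z-o[2])/d[:,2])[:,None]
def proj(n,P,C=None):
    K,D,T=C or cal(n); R=T[:3,:3].T; return cv2.projectPoints(np.array(P,float).reshape(-1,3),cv2.Rodrigues(R)[0],-R@T[:3,3],K,D)[0].reshape(-1,2)
def tri(o1,d1,o2,d2):
    A=np.c_[d1,-d2]; s=np.linalg.lstsq(A,o2-o1,rcond=None)[0]; a=o1+s[0]*d1; b=o2+s[1]*d2; return (a+b)/2,np.linalg.norm(a-b)
E
python3 - <<'E'
from h import *
np.set_printoptions(precision=4,suppress=True)
for n in("scene","top","wrist"):
    C=cal(n); im,d=cams.get_image(n); cv2.imwrite(f"pics/{n}0.png",im); np.save(f"{n}0.npy",d); print(n,C)
print(sensors.observe())
E
```

```text
pics
scene (array([[453.1321,   0.    , 279.3847],
       [  0.    , 453.1321, 210.888 ],
       [  0.    ,   0.    ,   1.    ]]), array([-0.1131,  0.    ,  0.    ,  0.    ,  0.    ]), array([[-0.1397,  0.5325, -0.8348,  1.4441],
       [ 0.9901,  0.0863, -0.1106,  0.0642],
       [ 0.0132, -0.842 , -0.5393,  0.6769],
       [ 0.    ,  0.    ,  0.    ,  1.    ]]))
top (array([[430.0974,   0.    , 276.3146],
       [  0.    , 430.0974, 215.2302],
       [  0.    ,   0.    ,   1.    ]]), array([0.0028, 0.    , 0.    , 0.    , 0.    ]), array([[-0.0039, -0.9769,  0.2137,  0.3541],
       [-1.    ,  0.0038, -0.0012, -0.0572],
       [ 0.0003, -0.2137, -0.9769,  1.1796],
       [ 0.    ,  0.    ,  0.    ,  1.    ]]))
wrist (array([[320.5784,   0.    , 280.8925],
       [  0.    , 320.5784, 206.507 ],
       [  0.    ,   0.    ,   1.    ]]), array([-0.0004,  0.    ,  0.    ,  0.    ,  0.    ]), array([[ 0.3651,  0.8853,  0.2879,  0.1261],
       [ 0.931 , -0.3464, -0.1154,  0.5409],
       [-0.0024,  0.3102, -0.9507,  0.3746],
       [ 0.    ,  0.    ,  0.    ,  1.    ]]))
{'time_s': 0.15, 'q': array([ 56.2468,  21.8322,  74.3677,   0.0003,  83.8565, -12.3362]), 'qvel': array([-0.0294, -0.0861, -0.2544, -0.0327, -0.0784,  0.0822]), 'joint_efforts': array([  0.002 , -44.8624, -23.1344,  -0.0002,   0.0038,  -0.0001]), 'position': array([0.2007, 0.5119, 0.2309]), 'tool_rot': array([[-0.0006,  0.3652,  0.9309],
       [-0.0008,  0.9309, -0.3652],
       [-1.    , -0.001 , -0.0002]]), 'ft_force': array([0.484 , 0.1678, 0.2129]), 'wrist_torque': array([-0.011 , -0.0054,  0.0257]), 'grip_width': 0.08545839721769753}
```

View pics/scene0.png

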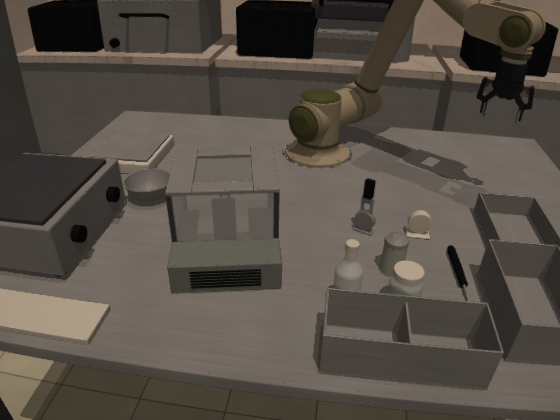

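View pics/top0.png

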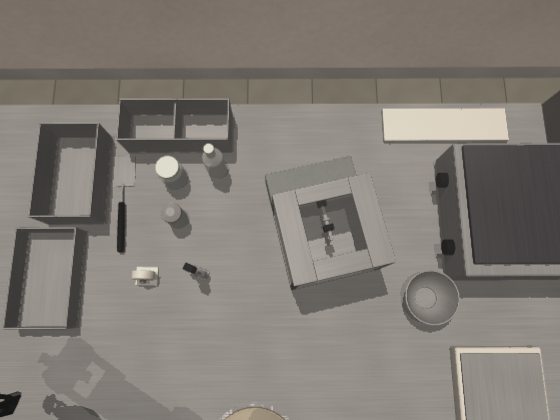

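The scene view shows the thermometer, with its black handle at (369,188) and foot at (363,228). The top view shows the handle at (190,267), the cabinet frame around (333,228) turned about 13°, and the bar and black collar near (327,225).

Run:
```python
from h import *
t=cv2.imread("pics/top0.png");s=cv2.imread("pics/scene0.png")
cv2.INTER=cv2.INTER_CUBIC
def cr(im,x,y,w,h,k): return np.clip(cv2.resize(im[y:y+h,x:x+w],None,fx=k,fy=k,interpolation=cv2.INTER_CUBIC)*1.5,0,255).astype(np.uint8)
out=np.zeros((600,800,3),np.uint8)
a=cr(t,262,155,135,135,4); out[:540,:540]=a     # x=262+u/4
b=cr(t,175,255,42,32,6); out[:192,540:792]=b     # 175+(u-540)/6
c=cr(s,345,172,42,66,6); out[200:596,540:792]=c
cv2.imwrite("pics/c1.png",out)
for n,im,(x,y,w,h) in(("top",t,(180,255,40,30)),("scene",s,(355,175,30,35))):
    g=im[y:y+h,x:x+w].max(2); m=(g<45).astype(np.uint8); N,l,st,ce=cv2.connectedComponentsWithStats(m)
    for i in range(1,N):
        if st[i,4]>15: print(n,ce[i]+[x,y],st[i]+[x,y,0,0,0], cv2.minAreaRect(np.argwhere(l==i)[:,::-1].astype(np.float32)))
```

```text
top [193.23809524 269.61904762] [191 267   5   6  21] ((13.30000114440918, 14.59999942779541), (3.4785051345825195, 5.375871658325195), 18.43494987487793)
scene [368.71502591 188.89119171] [363 179  12  21 193] ((13.719999313354492, 13.960000038146973), (9.899495124816895, 20.081832885742188), 8.13010311126709)
```

View pics/c1.png

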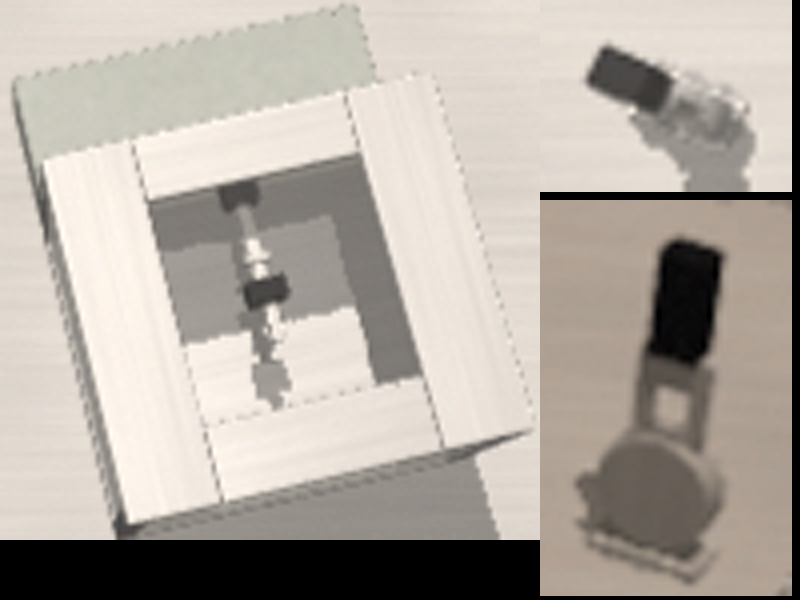

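The crop shows the frame's top corners at about (42,158), (435,75), (533,430) and (125,525) in crop pixels. The bar tip is at about (276,345) and the collar at (266,292). The thermometer is upright with its plain side towards the scene camera.

Run:
```python
from h import *
np.set_printoptions(precision=4,suppress=True)
C=cal("top");d=np.load("top0.npy")
v,u=np.mgrid[0:420,0:560]; uv=np.c_[u.ravel(),v.ravel()].astype(float)
o,r=ray("top",uv,C); P=(o+r*d.reshape(-1,1)).reshape(420,560,3)
# frame
box=np.zeros((420,560),bool); box[140:300,250:410]=1
Z=P[...,2]; m=box&(Z>.19)&(Z<.21); print("frame z",np.median(Z[m]),Z[m].std(),m.sum())
Q=plane("top",uv,0.2,C).reshape(420,560,3)
rc=cv2.minAreaRect(Q[m][:,:2].astype(np.float32)); print("frame rect",rc,"holes incl mean",Q[m].mean(0))
mm=m.astype(np.uint8)*255
cs,_=cv2.findContours(mm,cv2.RETR_CCOMP,cv2.CHAIN_APPROX_NONE)
for c in cs:
    if cv2.contourArea(c)>1500:
        q=plane("top",c.reshape(-1,2),.2,C)[:,:2].astype(np.float32); print(cv2.contourArea(c),cv2.minAreaRect(q))
# inside hole: heights
hole=box&(Z>.05)&(Z<.185)
for n,lo,hi in(("bar",.1,.185),):
    k=hole&(Z>lo)&(Z<hi); k[:180]=0;
    print(np.c_[np.argwhere(k)[:,::-1],P[k]][::6] if k.sum() else None)
# counter, thermo
print("counter",np.median(Z[300:330,200:240]))
for n,c in(("top",(180,255,40,32)),):
    x,y,w,h=c; k=np.zeros_like(box);k[y:y+h,x:x+w]=1;k&=(Z>.105)&(Z<.17)
    print("handle pts",k.sum(),P[k].mean(0),np.percentile(Z[k],[5,50,95]),cv2.minAreaRect(P[k][:,:2].astype(np.float32)))
# handle by rays: top-view dark bbox centre vs scene
t=cv2.imread("pics/top0.png")
o1,d1=ray("top",[[175+88/6,255+77/6]],C); C2=cal("scene")
o2,d2=ray("scene",[[368.7,188.9]],C2); print("tri handle",tri(o1,d1[0],o2,d2[0]))
```

```text
frame z 0.19993701894019866 0.0018716925005505811 6489
frame rect ((0.5382869839668274, -0.18857678771018982), (0.21971328556537628, 0.23971137404441833), 12.962980270385742) holes incl mean [ 0.5339 -0.189   0.2   ]
9468.5 ((0.5382869839668274, -0.18857678771018982), (0.21971328556537628, 0.23971137404441833), 12.962980270385742)
3246.5 ((0.5392927527427673, -0.18786504864692688), (0.14014948904514313, 0.133745476603508), 12.437860488891602)
[[272.     198.       0.6162  -0.0482   0.1759]
 [320.     201.       0.6166  -0.1671   0.1434]
 [272.     202.       0.6175  -0.0478   0.1312]
 [320.     202.       0.6138  -0.167    0.1444]
 [326.     202.       0.614   -0.182    0.1431]
 [320.     203.       0.612   -0.1672   0.1411]
 [326.     203.       0.6122  -0.1823   0.1399]
 [320.     204.       0.6086  -0.1668   0.1445]
 [326.     204.       0.6087  -0.1818   0.1438]
 [321.     205.       0.6066  -0.1695   0.1424]
 [273.     206.       0.607   -0.0503   0.1318]
 [321.     206.       0.6046  -0.1696   0.1401]
 [274.     207.       0.6002  -0.0528   0.1497]
 [323.     207.       0.6041 
[... 2957 characters left out ...]
 280.       0.4236  -0.0936   0.1239]
 [291.     281.       0.422   -0.094    0.112 ]
 [321.     281.       0.4222  -0.1685   0.1046]
 [316.     282.       0.4191  -0.155    0.1162]
 [313.     283.       0.4175  -0.1488   0.1021]
 [308.     284.       0.4147  -0.1359   0.1088]
 [303.     285.       0.4117  -0.1228   0.1199]
 [298.     286.       0.4088  -0.1101   0.1305]
 [295.     287.       0.406   -0.1024   0.14  ]]
counter 0.00012981877832374256
handle pts 99 [0.4517 0.1503 0.1436] [0.1139 0.1485 0.1523] ((0.4527314007282257, 0.15276941657066345), (0.02380099706351757, 0.01745343953371048), 68.31414794921875)
tri handle (array([0.4541, 0.1543, 0.1244]), np.float64(0.0008495709176605189))
```

```bash
python3 -m crank '{"hand":[0,0,0,0,0],"translation":[[0.001,-0.012,0.013],[0.003,-0.036,0.040],[0.006,-0.067,0.075],[0.009,-0.1,0.11],[0.012,-0.133,0.147]],"dr":[[0,0,0],[0,0,0],[0,0,0],[0,0,0],[0,0,0]]}' && python3 -m crank '{"hand":[0,0,0,0,0],"translation":[[0.003,-0.034,0.038],[0.006,-0.066,0.073],[0.008,-0.09,0.1],[0.009,-0.103,0.115],[0.009,-0.108,0.12]],"dr":[[0,0,0],[0,0,0],[0,0,0],[0,0,0],[0,0,0]]}'
python3 - <<'E'
from h import *
np.set_printoptions(precision=4,suppress=True)
C=cal("wrist"); np.savez("w1.npz",K=C[0],D=C[1],T=C[2]); im,d=cams.get_image("wrist"); cv2.imwrite("pics/w1.png",im); np.save("w1.npy",d)
s=sensors.observe(); print(s["position"],s["tool_rot"],s["time_s"])
print(proj("wrist",[[.4541,.1543,.1244]],C))
E
```

```text
time_s: 0.65
position: [0.2892, 0.3329, 0.2191]
tool_rot: [[-0.0, 0.364, 0.931], [-0.0, 0.931, -0.364], [-1.0, -0.0, -0.0]]
ft_force: [1.5, 0.5, 0.1]
grip_width: 0.0854
time_s: 1.15
position: [0.362, 0.1887, 0.2101]
tool_rot: [[-0.0, 0.368, 0.93], [-0.0, 0.93, -0.368], [-1.0, -0.0, -0.0]]
ft_force: [1.4, 0.3, -0.1]
grip_width: 0.0852
[0.3619 0.189  0.2102] [[-0.0003  0.3671  0.9302]
 [-0.0002  0.9302 -0.3671]
 [-1.     -0.0003 -0.0001]] 1.2
[[283.7869 321.809 ]]
```

View pics/w1.png

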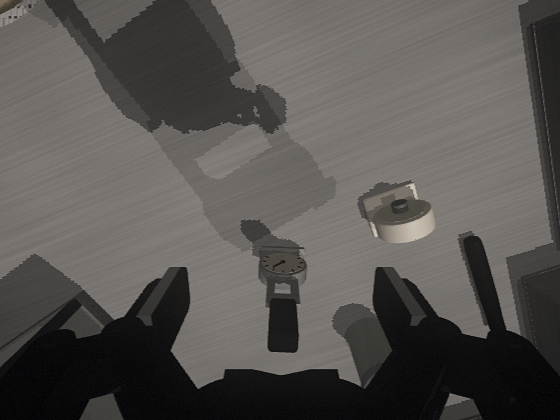

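The wrist view shows the dial face towards the camera, so thermo x lies along tool +z. The handle is the dark block with corners near (270,299), (297,301), (298,352) and (268,350). The foot's rear edge is near (258–303,248).

Run:
```python
from h import *
np.set_printoptions(precision=4,suppress=True)
z=np.load("w1.npz");C=(z["K"],z["D"],z["T"]); im=cv2.imread("pics/w1.png"); d=np.load("w1.npy")
g=im.max(2); m=np.zeros_like(g); m[292:362,258:310]=(g[292:362,258:310]<38)
N,l,st,ce=cv2.connectedComponentsWithStats(m); i=1+st[1:,4].argmax(); print(st[i],ce[i])
pts=np.argwhere(l==i)[:,::-1]
for v in range(296,356,4):
    r=np.where(l[v]==i)[0]; print(v,(r.min(),r.max()) if len(r) else None, d[v,284])
for u in range(266,302,3):
    r=np.where(l[:,u]==i)[0]; print(u,(r.min(),r.max()) if len(r) else None)
# depth-based points: handle
v,u=np.mgrid[240:360,250:312]; uv=np.c_[u.ravel(),v.ravel()].astype(float); o,r=ray("wrist",uv,C); P=o+r*d[240:360,250:312].reshape(-1,1)
R=np.array([[.3671,.9302],[.9302,-.3671]])
for lo,hi in((.10,.147),(.147,.157),(.002,.008),(.06,.098)):
    k=(P[:,2]>lo)&(P[:,2]<hi); q=P[k]
    print(lo,hi,k.sum(),q.mean(0),cv2.minAreaRect(q[:,:2].astype(np.float32)), "toolyz rel mean range", (q[:,:2]@R).min(0),(q[:,:2]@R).max(0))
# two-view height: handle centroid
o1,d1=ray("wrist",[ce[i]],C); o2,d2=ray("scene",[[368.7,188.9]]); print(tri(o1,d1[0],o2,d2[0]))
```

```text
[ 268  298   30   55 1479] [282.7316 325.6126]
296 None 0.30575708
300 (np.int64(271), np.int64(294)) 0.28906095
304 (np.int64(270), np.int64(295)) 0.28291023
308 (np.int64(270), np.int64(295)) 0.27751908
312 (np.int64(270), np.int64(296)) 0.2722716
316 (np.int64(270), np.int64(296)) 0.2676082
320 (np.int64(270), np.int64(296)) 0.26248288
324 (np.int64(269), np.int64(296)) 0.25759706
328 (np.int64(269), np.int64(297)) 0.2529584
332 (np.int64(269), np.int64(297)) 0.24793974
336 (np.int64(269), np.int64(297)) 0.24725248
340 (np.int64(269), np.int64(297)) 0.2472983
344 (np.int64(268), np.int64(297)) 0.24871203
348 (np.int64(269), np.int64(296)) 0.24917473
352 (np.int64(292), np.int64(293)) 0.43665048
266 None
269 (np.int64(322), np.int64(350))
272 (np.int64(299), np.int64(351))
275 (np.int64(298), np.int64(351))
278 (np.int64(298), np.int64(351))
281 (np.int64(299), np.int64(351))
284 (np.int64(299), np.int64(351))
287 (np.int64(299), np.int64(351))
290 (np.int64(299), np.int64(351))
293 (np.int64(299), np.int64(352))
296 (np.int64(312), np.int64(350))
299 None
0.1 0.147 960 [0.4458 0.1562 0.1257] ((0.4501914978027344, 0.1548076570034027), (0.03212248533964157, 0.013532917946577072), 60.75795364379883) toolyz rel mean range [0.293  0.3552] [0.3245 0.3703]
0.147 0.157 612 [0.4517 0.1537 0.1503] ((0.4529816210269928, 0.15344677865505219), (0.024343855679035187, 0.018021339550614357), 63.14250946044922) toolyz rel mean range [0.2969 0.3555] [0.3205 0.3749]
0.002 0.008 474 [0.4619 0.1492 0.0046] ((0.5145329833030701, 0.12746354937553406), (0.07819157838821411, 0.17635753750801086), 69.14633178710938) toolyz rel mean range [0.2683 0.3439] [0.347  0.5197]
0.06 0.098 658 [0.4515 0.1537 0.0744] ((0.45184049010276794, 0.15383267402648926), (0.02285129763185978, 0.02490934543311596), 16.916561126708984) toolyz rel mean range [0.2929 0.3559] [0.3248 0.3745]
(array([0.4563, 0.1535, 0.126 ]), np.float64(0.0020547066283598176))
```

```bash
python3 -m crank '{"hand":[0,0,0,0,0],"translation":[[0,0,0.015],[0,0,0.05],[0,0,0.085],[0,0,0.098],[0.02,0,0.098]],"dr":[[0,0,0],[0,0,0],[0,0,0],[0,0,0],[0,0,0]]}' && python3 -m crank '{"hand":[0,0,0,0,0],"translation":[[0.03,0,0],[0.06,0,0],[0.075,0,0],[0.08,0,0],[0.08,0,0]],"dr":[[0,0,0],[0,0,0],[0,0,0],[0,0,0],[0,0,0]]}'
python3 -m crank '{"hand":[160,160,160,160,160],"translation":[[0,0,0],[0,0,0],[0,0,0],[0,0,0],[0,0,0]],"dr":[[0,0,0],[0,0,0],[0,0,0],[0,0,0],[0,0,0]]}' 30
```

```text
time_s: 1.7
position: [0.4553, 0.1546, 0.1914]
tool_rot: [[0.005, 0.365, 0.931], [0.0, 0.931, -0.365], [-1.0, 0.002, 0.004]]
ft_force: [-0.8, 0.3, 0.0]
grip_width: 0.0851
time_s: 2.2
position: [0.4525, 0.1549, 0.1101]
tool_rot: [[-0.001, 0.364, 0.931], [0.0, 0.931, -0.364], [-1.0, -0.0, -0.001]]
ft_force: [0.6, 0.9, 0.2]
grip_width: 0.0858
time_s: 2.7
position: [0.4527, 0.1544, 0.1105]
tool_rot: [[0.0, 0.365, 0.931], [0.0, 0.931, -0.365], [-1.0, 0.0, 0.0]]
ft_force: [0.9, 0.1, -0.9]
grip_width: 0.0317
```

```bash
python3 -m crank '{"hand":[255,255,255,255,255],"translation":[[0,0,0],[0,0,0],[0,0,0],[0,0,0],[0,0,0]],"dr":[[0,0,0],[0,0,0],[0,0,0],[0,0,0],[0,0,0]]}' 90
python3 -m crank '{"hand":[255,255,255,255,255],"translation":[[0,0,0],[0,0,0],[-0.005,0,0],[-0.02,0,0],[-0.04,0,0]],"dr":[[0,0,0],[0,0,0],[0,0,0],[0,0,0],[0,0,0]]}'
```

```text
time_s: 3.2
position: [0.453, 0.1543, 0.1107]
tool_rot: [[0.001, 0.365, 0.931], [-0.0, 0.931, -0.365], [-1.0, 0.0, 0.001]]
ft_force: [-0.5, -1.0, 5.5]
grip_width: 0.0228
time_s: 3.7
position: [0.4518, 0.1543, 0.1501]
tool_rot: [[-0.003, 0.365, 0.931], [-0.0, 0.931, -0.365], [-1.0, -0.001, -0.003]]
ft_force: [-0.0, 0.3, -1.5]
grip_width: 0.0229
```

```bash
python3 -m crank '{"hand":[255,255,255,255,255],"translation":[[-0.035,0,0],[-0.08,0,0],[-0.125,0,0],[-0.17,0,0],[-0.195,0,0]],"dr":[[0,0,0],[0,0,0],[0,0,0],[0,0,0],[0,0,0]]}'
python3 -m crank '{"hand":[255,255,255,255,255],"translation":[[-0.005,-0.015,0.008],[-0.005,-0.045,0.025],[-0.005,-0.08,0.044],[-0.005,-0.115,0.063],[-0.005,-0.15,0.082]],"dr":[[-0.08,0,0],[-0.21,0,0],[-0.34,0,0],[-0.47,0,0],[-0.6,0,0]]}'
python3 - <<'E'
from h import *
s=sensors.observe();p=s["position"];R=s["tool_rot"];T=np.array([.4974,-.198,.35]);print(p,R,"tool delta",R.T@(T-p),"yaw z",np.degrees(np.arctan2(R[1,2],R[0,2])))
E
```

```text
time_s: 4.2
position: [0.4525, 0.1545, 0.3489]
tool_rot: [[0.004, 0.365, 0.931], [0.0, 0.931, -0.365], [-1.0, 0.002, 0.004]]
ft_force: [-0.3, -0.3, -2.1]
grip_width: 0.023
time_s: 4.7
position: [0.4738, -0.0166, 0.3501]
tool_rot: [[-0.001, -0.23, 0.973], [0.0, 0.973, 0.23], [-1.0, 0.001, -0.001]]
ft_force: [1.7, -0.7, -2.5]
grip_width: 0.023
[ 0.47377299 -0.01656412  0.3501498 ] [[-1.02443209e-03 -2.29842456e-01  9.73227310e-01]
 [ 3.83765069e-04  9.73227658e-01  2.29842942e-01]
 [-9.99999402e-01  6.08949130e-04 -9.08800134e-04]] tool delta [ 5.59691482e-05 -1.82009002e-01 -1.87071745e-02] yaw z 13.28783084623598
```

```bash
python3 -m crank '{"hand":[255,255,255,255,255],"translation":[[0,-0.04,-0.004],[0,-0.085,-0.009],[0,-0.13,-0.013],[0,-0.165,-0.017],[0,-0.18,-0.019]],"dr":[[0,0,0],[0,0,0],[0,0,0],[0,0,0],[0,0,0]]}'
python3 -m crank '{"hand":[255,255,255,255],"translation":[[0,0,0],[0,0,0],[0,0,0],[0,0,0]],"dr":[[0,0,0],[0,0,0],[0,0,0],[0,0,0]]}'
python3 - <<'E'
from h import *
np.set_printoptions(precision=4,suppress=True)
C=cal("wrist"); np.savez("w2.npz",K=C[0],D=C[1],T=C[2]); im,d=cams.get_image("wrist"); cv2.imwrite("pics/w2.png",im); np.save("w2.npy",d)
sc,ds=cams.get_image("scene"); cv2.imwrite("pics/s2.png",sc)
s=sensors.observe(); R=s["tool_rot"];print(s["position"],R,s["ft_force"],"yaw z",np.degrees(np.arctan2(R[1,2],R[0,2])))
z=np.zeros((600,800,3),np.uint8); z[:420,:560]=np.clip(im*1.5,0,255)
c=cv2.resize(sc[60:260,150:310],None,fx=1.5,fy=3)[:600,:240]; z[:600,560:800]=np.clip(c*1.4,0,255); cv2.imwrite("pics/c2.png",z)
E
```

```text
time_s: 5.2
position: [0.4958, -0.1975, 0.3493]
tool_rot: [[-0.002, -0.222, 0.975], [0.001, 0.975, 0.222], [-1.0, 0.001, -0.002]]
ft_force: [0.1, 0.9, -0.7]
grip_width: 0.0233
time_s: 5.6
position: [0.4961, -0.1937, 0.3507]
tool_rot: [[0.0, -0.226, 0.974], [-0.0, 0.974, 0.226], [-1.0, -0.0, 0.0]]
ft_force: [0.5, -0.1, -1.8]
grip_width: 0.023
[ 0.4961 -0.194   0.3506] [[ 0.0003 -0.2254  0.9743]
 [-0.0001  0.9743  0.2254]
 [-1.     -0.0002  0.0003]] [ 0.2996 -0.3405 -1.1279] yaw z 13.027104002214363
```

View pics/c2.png

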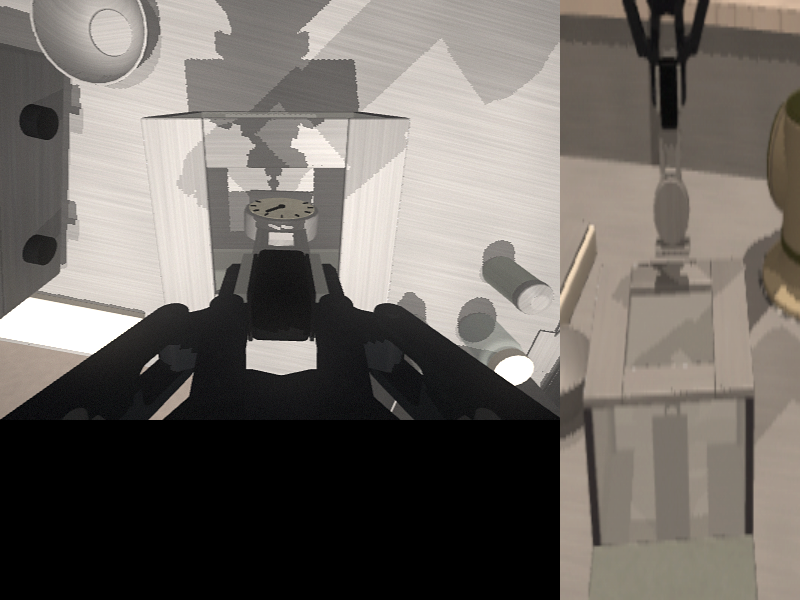

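The wrist view shows the dial at (281,210) and the handle at (281,295), with the dial hiding the bar tip at about (273,183). The frame's near corners are at (142,118) and (409,119). The scene inset shows the thermometer hanging straight above the opening.

Run:
```python
from h import *
np.set_printoptions(precision=4,suppress=True)
z=np.load("w2.npz");C=(z["K"],z["D"],z["T"]); d=np.load("w2.npy")
v,u=np.mgrid[0:420,0:560]; uv=np.c_[u.ravel(),v.ravel()].astype(float); o,r=ray("wrist",uv,C); P=(o+r*d.reshape(-1,1)).reshape(420,560,3)
T=np.array([.4961,-.194,.3506]); R=np.array([[.0003,-.2254,.9743],[-.0001,.9743,.2254],[-1,0,.0003]])
Q=(P-T)@R
box=np.zeros((420,560),bool);box[190:345,240:325]=1; box&=d>0
for n,lo,hi in(("top",-.045,-.036),("handle",-.034,.005),("plate",.012,.05),("dial",.055,.11)):
    k=box&(Q[...,0]>lo)&(Q[...,0]<hi)&(abs(Q[...,1])<.05)&(abs(Q[...,2])<.03); q=Q[k]; print(n,k.sum(),np.percentile(q,[2,50,98],axis=0).round(4).tolist())
q=Q[box&(abs(Q[...,1])<.005)&(abs(Q[...,2])<.02)]; print("col z vs x"); 
for a in np.arange(-.045,.1,.01):
    k=(q[:,0]>=a)&(q[:,0]<a+.01); print(round(a,3),np.median(q[k,2]) if k.any() else None)
m=(abs(P[...,2]-.2)<.006); m[:, :120]=0;m[:,430:]=0; m[:100]=0;m[300:]=0
cs,_=cv2.findContours(m.astype(np.uint8),cv2.RETR_EXTERNAL,cv2.CHAIN_APPROX_NONE); c=max(cs,key=cv2.contourArea).reshape(-1,2)
e=np.array([[.9745,-.2243],[.2243,.9745]]); w=(plane("wrist",c,.2,C)[:,:2]-[.5383,-.1886])@e
print("cab frame bounds",w.min(0),w.max(0))
for x in(-.08,-.05,-.02,.02): 
    k=abs(w[:,0]-x)<.004; print(x,np.sort(w[k,1])[[0,-1]])
for y in(-.09,-.05,0,.05,.09):
    k=abs(w[:,1]-y)<.004; print(y,np.sort(w[k,0])[:2])
print("tcp cab",(T[:2]-[.5383,-.1886])@e)
```

```text
top 3264 [[-0.0436, -0.0137, -0.0117], [-0.0398, 0.0002, -0.002], [-0.0365, 0.0144, 0.009]]
handle 3317 [[-0.0334, -0.0166, -0.0119], [-0.0192, 0.0002, -0.0078], [0.0028, 0.0174, -0.0063]]
plate 1256 [[0.0176, -0.0154, -0.0067], [0.0442, -0.0005, -0.0012], [0.0498, 0.0153, 0.0084]]
dial 2243 [[0.0555, -0.0252, -0.0121], [0.0733, -0.0005, -0.0084], [0.1064, 0.0252, 0.0073]]
col z vs x
-0.045 -0.001413220571163453
-0.035 -0.007601209853075371
-0.025 -0.00763553896571371
-0.015 -0.007619623800199861
-0.005 -0.007719885339972488
0.005 -0.007553395502845788
0.015 -0.0013262178367851772
0.025 -0.0010641128483741928
0.035 0.0010897585767288224
0.045 -0.0014665887754703828
0.055 -0.008644057735412108
0.065 -0.008745609500450911
0.075 -0.00873212727886269
0.085 -0.008672677560928956
0.095 -0.008996364922526815
cab frame bounds [-0.1099 -0.1209] [0.0775 0.1184]
-0.08 [-0.1209  0.1183]
-0.05 [-0.1209  0.1182]
-0.02 [-0.1208  0.1182]
0.02 [-0.1209  0.1181]
-0.09 [-0.1098 -0.1098]
-0.05 [-0.1098 -0.1098]
0 [-0.1091 -0.1091]
0.05 [-0.1091 -0.1091]
0.09 [-0.1092 -0.1092]
tcp cab [-0.0423  0.0042]
```

```bash
python3 -m crank '{"hand":[255,255,255,255,255],"translation":[[0,-0.0045,0],[0,-0.0045,0],[0.015,-0.0045,0],[0.04,-0.0045,0],[0.06,-0.0045,0]],"dr":[[0,0,0],[0,0,0],[0,0,0],[0,0,0],[0,0,0]]}'
python3 -m crank '{"hand":[255,255,255,255,255],"translation":[[0.005,0,0],[0.005,0,0],[0.005,0,0],[0.005,0,0],[0.005,0,0]],"dr":[[0,0,0],[0,0,0],[0,0,0],[0,0,0],[0,0,0]]}'
python3 - <<'E'
from h import *
s=sensors.observe();e=np.array([[.9745,-.2243],[.2243,.9745]]);p=s["position"];print(p,"cab",(p[:2]-[.5383,-.1886])@e,s["tool_rot"][:,2])
E
```

```text
time_s: 6.2
position: [0.4969, -0.1993, 0.2892]
tool_rot: [[-0.0, -0.224, 0.975], [0.0, 0.975, 0.224], [-1.0, 0.0, -0.0]]
ft_force: [0.0, -0.4, -0.8]
grip_width: 0.0228
time_s: 6.7
position: [0.4972, -0.1994, 0.2861]
tool_rot: [[0.001, -0.224, 0.975], [-0.001, 0.975, 0.224], [-1.0, -0.001, 0.001]]
ft_force: [0.6, 0.3, -2.0]
grip_width: 0.023
[ 0.49723569 -0.19942092  0.28607732] cab [-0.04244431 -0.00133426] [9.74534699e-01 2.24234641e-01 9.72477103e-04]
```

```bash
python3 -m crank '{"hand":[255,255,255,255,255],"translation":[[0.015,0.0005,0],[0.045,0.0005,0],[0.075,0.0005,0],[0.1,0.0005,0],[0.112,0.0005,0]],"dr":[[0,0,0],[0,0,0],[0,0,0],[0,0,0],[0,0,0]]}'
python3 -m crank '{"hand":[255,255,255,255,255],"translation":[[0.004,0,0],[0.004,0,0],[0.004,0,0],[0.004,0,0],[0.004,0,0]],"dr":[[0,0,0],[0,0,0],[0,0,0],[0,0,0],[0,0,0]]}'
python3 - <<'E'
from h import *
s=sensors.observe();e=np.array([[.9745,-.2243],[.2243,.9745]]);p=s["position"];print(p,"cab",(p[:2]-[.5383,-.1886])@e,s["tool_rot"][:,2],s["ft_force"])
a,_=cams.get_image("wrist");b,_=cams.get_image("top");c,_=cams.get_image("scene")
for n,i in(("w3",a),("t3",b),("s3",c)): cv2.imwrite(f"pics/{n}.png",i)
z=np.zeros((600,800,3),np.uint8); z[:420,:560]=np.clip(a*1.5,0,255)
z[:540,560:800]=np.clip(cv2.resize(b[185:275,305:345],None,fx=6,fy=6)*1.5,0,255)
z[420:600,:560]=np.clip(cv2.resize(c[150:240,160:300],(560,360))*1.5,0,255)[90:270]
cv2.imwrite("pics/c3.png",z)
E
```

```text
time_s: 7.2
position: [0.4964, -0.1985, 0.1715]
tool_rot: [[-0.002, -0.224, 0.975], [0.001, 0.975, 0.224], [-1.0, 0.002, -0.002]]
ft_force: [-0.7, -0.0, -1.0]
grip_width: 0.0234
time_s: 7.7
position: [0.4971, -0.1989, 0.17]
tool_rot: [[0.001, -0.224, 0.975], [-0.001, 0.975, 0.224], [-1.0, -0.001, 0.001]]
ft_force: [-0.3, 0.0, -2.2]
grip_width: 0.0229
[ 0.49714253 -0.19893348  0.16998108] cab [-0.04242575 -0.00083836] [9.74520230e-01 2.24297992e-01 8.56061752e-04] [-0.30692787  0.04194747 -2.24888577]
```

View pics/c3.png

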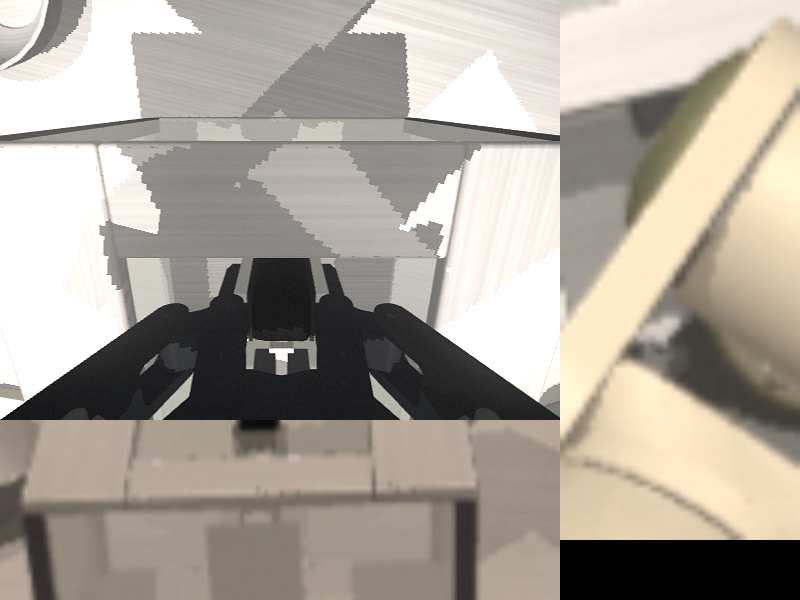

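```bash
python3 -m crank '{"hand":[255,255,255,255,255],"translation":[[0,0,0.005],[0,0,0.01],[0,0,0.015],[0,0,0.02],[0,0,0.024]],"dr":[[0,0,0],[0,0,0],[0,0,0],[0,0,0],[0,0,0]]}'
python3 -m crank '{"hand":[255,255,255,255,255],"translation":[[0,0,0.004],[0,0,0.008],[0,0,0.012],[0,0,0.014],[0,0,0.014]],"dr":[[0,0,0],[0,0,0],[0,0,0],[0,0,0],[0,0,0]]}'
python3 -c "
from h import *
s=sensors.observe();e=np.array([[.9745,-.2243],[.2243,.9745]]);p=s['position'];print(p,'cab',(p[:2]-[.5383,-.1886])@e,s['tool_rot'].T@s['ft_force'],s['wrist_torque'])"
```

```text
time_s: 8.35
position: [0.5209, -0.1932, 0.1692]
tool_rot: [[-0.0, -0.225, 0.974], [0.0, 0.974, 0.225], [-1.0, 0.0, -0.0]]
ft_force: [0.6, -0.2, -1.1]
grip_width: 0.0229
time_s: 8.85
position: [0.5342, -0.1902, 0.1693]
tool_rot: [[-0.0, -0.224, 0.974], [-0.0, 0.974, 0.224], [-1.0, -0.0, -0.0]]
ft_force: [0.0, -0.5, -0.6]
grip_width: 0.0227
[ 0.53415997 -0.19022501  0.1692735 ] cab [-0.00439895 -0.00065497] [ 0.57677199 -0.50232922 -0.10795258] [-0.00336787  0.01179899  0.10188499]
```

```bash
for i in 1; do python3 -m crank '{"hand":[255,255,255,255],"translation":[[0,0,0.002],[0,0,0.004],[0,0,0.004],[0,0,0.004]],"dr":[[0,0,0],[0,0,0],[0,0,0],[0,0,0]]}'; done
python3 -m crank '{"hand":[255,255,255,255],"translation":[[0,0,0.001],[0,0,0.002],[0,0,0.002],[0,0,0.002]],"dr":[[0,0,0],[0,0,0],[0,0,0],[0,0,0]]}'
python3 -c "
from h import *
s=sensors.observe();e=np.array([[.9745,-.2243],[.2243,.9745]]);p=s['position'];print(p,'cab',(p[:2]-[.5383,-.1886])@e,s['tool_rot'].T@s['ft_force'],s['wrist_torque'])"
```

```text
time_s: 9.25
position: [0.5378, -0.1894, 0.1693]
tool_rot: [[-0.0, -0.224, 0.975], [-0.0, 0.975, 0.224], [-1.0, 0.0, -0.0]]
ft_force: [-0.3, 0.2, -0.4]
grip_width: 0.023
time_s: 9.65
position: [0.5398, -0.1889, 0.1693]
tool_rot: [[-0.0, -0.224, 0.975], [-0.0, 0.975, 0.224], [-1.0, -0.0, -0.0]]
ft_force: [0.0, -0.3, -1.1]
grip_width: 0.0232
[ 0.5398152  -0.18891574  0.16932597] cab [ 0.00140574 -0.00064755] [ 1.10747428 -0.3011832  -0.05182718] [0.01609018 0.02006349 0.00951075]
```

```bash
python3 -m crank '{"hand":[255,255,255,255],"translation":[[0,0,0.001],[0,0,0.002],[0,0,0.002],[0,0,0.002]],"dr":[[0,0,0],[0,0,0],[0,0,0],[0,0,0]]}'
python3 -m crank '{"hand":[255,255,255,255],"translation":[[0,0,0.001],[0,0,0.0015],[0,0,0.0015],[0,0,0.0015]],"dr":[[0,0,0],[0,0,0],[0,0,0],[0,0,0]]}'
python3 -c "
from h import *
s=sensors.observe();e=np.array([[.9745,-.2243],[.2243,.9745]]);p=s['position'];print(p,'cab',(p[:2]-[.5383,-.1886])@e,s['tool_rot'].T@s['ft_force'],s['wrist_torque'])"
```

```text
time_s: 10.05
position: [0.5415, -0.1885, 0.1693]
tool_rot: [[-0.001, -0.224, 0.975], [0.0, 0.975, 0.224], [-1.0, 0.0, -0.001]]
ft_force: [-2.7, 0.4, -1.1]
grip_width: 0.023
time_s: 10.45
position: [0.5429, -0.1882, 0.1693]
tool_rot: [[-0.001, -0.224, 0.975], [-0.0, 0.975, 0.224], [-1.0, 0.0, -0.001]]
ft_force: [-4.3, -2.0, -0.1]
grip_width: 0.023
[ 0.54289744 -0.18819666  0.16927772] cab [ 0.00457068 -0.00063815] [ 0.09803998 -0.93200737 -4.66715265] [-0.18855108  0.98636114  0.08410624]
```

```bash
python3 -m crank '{"hand":[255,255,255,255],"translation":[[0,0,0.0007],[0,0,0.0013],[0,0,0.0013],[0,0,0.0013]],"dr":[[0,0,0],[0,0,0],[0,0,0],[0,0,0]]}'
python3 -c "
from h import *
for i in range(1):
  s=sensors.observe();e=np.array([[.9745,-.2243],[.2243,.9745]]);p=s['position'];print(p,'cab',(p[:2]-[.5383,-.1886])@e,s['tool_rot'].T@s['ft_force'],s['wrist_torque'])"
```

```text
time_s: 10.85
position: [0.5438, -0.188, 0.1693]
tool_rot: [[-0.002, -0.224, 0.975], [-0.0, 0.975, 0.224], [-1.0, 0.0, -0.002]]
ft_force: [-6.2, -2.2, 1.0]
grip_width: 0.0229
[ 0.54383684 -0.18796942  0.16927572] cab [ 0.00553709 -0.00062741] [-0.99701416 -0.75800711 -6.50423981] [-0.24689244  1.29520574  0.09343194]
```

```bash
python3 -m crank '{"hand":[255,255,255,255],"translation":[[0,0,0.0006],[0,0,0.0011],[0,0,0.0011],[0,0,0.0011]],"dr":[[0,0,0],[0,0,0],[0,0,0],[0,0,0]]}'
python3 -c "
from h import *
for i in range(1):
  s=sensors.observe();e=np.array([[.9745,-.2243],[.2243,.9745]]);p=s['position'];print(p,'cab',(p[:2]-[.5383,-.1886])@e,s['tool_rot'].T@s['ft_force'],s['wrist_torque'])"
```

```text
time_s: 11.25
position: [0.5446, -0.1878, 0.1693]
tool_rot: [[-0.003, -0.224, 0.975], [-0.0, 0.975, 0.224], [-1.0, 0.0, -0.003]]
ft_force: [-7.5, -0.8, 1.8]
grip_width: 0.0229
[ 0.54460886 -0.18779688  0.16930018] cab [ 0.00632813 -0.00063244] [-1.73373785  0.90192414 -7.4989445 ] [-0.41742929  1.57049291  0.09949186]
```

```bash
cat > st.py <<'E'
from h import *
s=sensors.observe();e=np.array([[.9745,-.2243],[.2243,.9745]]);p=s['position'];print('z',p[2],'cab',((p[:2]-[.5383,-.1886])@e).round(5),'Ftool',(s['tool_rot'].T@s['ft_force']).round(2),s['wrist_torque'].round(3))
E
python3 -m crank '{"hand":[255,255,255,255],"translation":[[0,0,0.0005],[0,0,0.0005],[0.001,0,0.0005],[0.002,0,0.0005]],"dr":[[0,0,0],[0,0,0],[0,0,0],[0,0,0]]}'
python3 st.py
python3 -m crank '{"hand":[255,255,255,255],"translation":[[0.001,0,0],[0.002,0,0],[0.002,0,0],[0.002,0,0]],"dr":[[0,0,0],[0,0,0],[0,0,0],[0,0,0]]}'
python3 st.py
```

```text
time_s: 11.65
position: [0.545, -0.1876, 0.1674]
tool_rot: [[-0.003, -0.224, 0.975], [-0.0, 0.975, 0.224], [-1.0, 0.0, -0.003]]
ft_force: [-8.9, -1.0, 2.7]
grip_width: 0.0229
z 0.16739765536174933 cab [ 0.00675 -0.00056] Ftool [-2.72  1.05 -8.91] [-0.264  1.793  0.083]
time_s: 12.05
position: [0.5449, -0.1876, 0.1652]
tool_rot: [[-0.003, -0.224, 0.975], [0.0, 0.975, 0.224], [-1.0, 0.001, -0.003]]
ft_force: [-8.0, -2.8, 3.2]
grip_width: 0.0233
z 0.16521572236513526 cab [ 0.00668 -0.00048] Ftool [-3.16 -0.93 -8.38] [-0.29   1.783  0.097]
```

```bash
python3 -m crank '{"hand":[255,255,255],"translation":[[0.001,0,0],[0.001,0,0],[0.001,0,0]],"dr":[[0,0,0],[0,0,0],[0,0,0]]}'
python3 st.py
python3 -m crank '{"hand":[255,255,255],"translation":[[0.001,0,0],[0.001,0,0],[0.001,0,0]],"dr":[[0,0,0],[0,0,0],[0,0,0]]}'
python3 st.py
```

```text
time_s: 12.35
position: [0.5449, -0.1876, 0.1642]
tool_rot: [[-0.003, -0.224, 0.975], [0.0, 0.975, 0.224], [-1.0, 0.001, -0.003]]
ft_force: [-8.3, -0.5, 1.8]
grip_width: 0.0227
z 0.16424006840631125 cab [ 0.00668 -0.00048] Ftool [-1.81  1.43 -8.23] [-0.299  1.723  0.133]
time_s: 12.65
position: [0.5449, -0.1876, 0.1633]
tool_rot: [[-0.003, -0.224, 0.975], [-0.0, 0.975, 0.224], [-1.0, 0.001, -0.003]]
ft_force: [-8.0, -1.3, 2.6]
grip_width: 0.0227
z 0.16326202223286237 cab [ 0.00669 -0.00052] Ftool [-2.57  0.58 -8.11] [-0.268  1.747  0.109]
```

```bash
python3 -m crank '{"hand":[255,255,255,255],"translation":[[0.001,0,0],[0.002,0,0],[0.002,0,0],[0.002,0,0]],"dr":[[0,0,0],[0,0,0],[0,0,0],[0,0,0]]}'
python3 st.py
python3 -m crank '{"hand":[255,255,255],"translation":[[0.001,0,0],[0.001,0,0],[0.001,0,0]],"dr":[[0,0,0],[0,0,0],[0,0,0]]}'
python3 st.py
```

```text
time_s: 13.05
position: [0.5449, -0.1876, 0.1612]
tool_rot: [[-0.003, -0.224, 0.975], [0.0, 0.975, 0.224], [-1.0, 0.001, -0.003]]
ft_force: [-8.5, -1.5, 1.9]
grip_width: 0.0231
z 0.16123929083406222 cab [ 0.00666 -0.00048] Ftool [-1.86  0.45 -8.66] [-0.32   1.702  0.092]
time_s: 13.35
position: [0.545, -0.1876, 0.1607]
tool_rot: [[-0.003, -0.224, 0.975], [-0.0, 0.975, 0.224], [-1.0, 0.0, -0.003]]
ft_force: [-9.5, -1.2, 5.5]
grip_width: 0.0231
z 0.1606557375693328 cab [ 0.00673 -0.0005 ] Ftool [-5.47  0.94 -9.51] [-0.21   1.835  0.192]
```

```bash
python3 -m crank '{"hand":[255,255,255,255],"translation":[[0,0,-0.0006],[0,0,-0.0012],[0,0,-0.0012],[0,0,-0.0012]],"dr":[[0,0,0],[0,0,0],[0,0,0],[0,0,0]]}'
python3 st.py
```

```text
time_s: 13.75
position: [0.5445, -0.1877, 0.1607]
tool_rot: [[-0.001, -0.224, 0.974], [-0.0, 0.974, 0.224], [-1.0, 0.0, -0.001]]
ft_force: [-6.5, -0.4, 2.8]
grip_width: 0.0232
z 0.16068692547798064 cab [ 0.00625 -0.00052] Ftool [-2.78  1.08 -6.39] [-0.094  1.188  0.069]
```

```bash
python3 -m crank '{"hand":[255,255,255,255],"translation":[[0,0,-0.0005],[0,0,-0.001],[0,0,-0.001],[0,0,-0.001]],"dr":[[0,0,0],[0,0,0],[0,0,0],[0,0,0]]}'
python3 st.py
```

```text
time_s: 14.15
position: [0.5438, -0.1879, 0.1606]
tool_rot: [[-0.0, -0.224, 0.975], [0.0, 0.975, 0.224], [-1.0, 0.0, 0.0]]
ft_force: [-5.0, 0.1, 5.7]
grip_width: 0.0232
z 0.16062857276672027 cab [ 0.00557 -0.00053] Ftool [-5.66  1.22 -4.8 ] [0.115 0.984 0.091]
```

```bash
python3 -m crank '{"hand":[255,255,255,255],"translation":[[0,0,-0.0004],[0,0,-0.0008],[0,0,-0.0008],[0,0,-0.0008]],"dr":[[0,0,0],[0,0,0],[0,0,0],[0,0,0]]}'
python3 st.py
python3 -m crank '{"hand":[255,255,255,255],"translation":[[0,0,-0.0004],[0,0,-0.0008],[0,0,-0.0008],[0,0,-0.0008]],"dr":[[0,0,0],[0,0,0],[0,0,0],[0,0,0]]}'
python3 st.py
```

```text
time_s: 14.55
position: [0.5435, -0.188, 0.1606]
tool_rot: [[0.001, -0.224, 0.974], [0.0, 0.974, 0.224], [-1.0, -0.0, 0.001]]
ft_force: [-2.3, 2.5, 4.4]
grip_width: 0.0234
z 0.1606302979192594 cab [ 0.00516 -0.00059] Ftool [-4.37  2.98 -1.65] [0.382 0.487 0.048]
time_s: 14.95
position: [0.5431, -0.1881, 0.1607]
tool_rot: [[0.002, -0.224, 0.974], [0.0, 0.974, 0.224], [-1.0, -0.0, 0.002]]
ft_force: [3.5, 4.2, 5.5]
grip_width: 0.0232
z 0.1606574596447695 cab [ 0.0048  -0.00063] Ftool [-5.49  3.34  4.33] [ 0.833 -0.636  0.051]
```

```bash
python3 -m crank '{"hand":[255,255,255,255],"translation":[[0,0.0003,0.0006],[0,0.0003,0.0006],[0,0.0003,0.0006],[0,0.0003,0.0006]],"dr":[[0,0,0],[0,0,0],[0,0,0],[0,0,0]]}'
python3 st.py
python3 -m crank '{"hand":[200,150,120,120,120],"translation":[[0,0,0],[0,0,0],[0,0,0],[0,0,0],[0,0,0]],"dr":[[0,0,0],[0,0,0],[0,0,0],[0,0,0],[0,0,0]]}' 30
python3 st.py
```

```text
time_s: 15.35
position: [0.5433, -0.1881, 0.1606]
tool_rot: [[0.001, -0.224, 0.975], [-0.001, 0.975, 0.224], [-1.0, -0.001, 0.001]]
ft_force: [1.9, 2.0, 5.2]
grip_width: 0.023
z 0.16062523414266702 cab [ 0.00495 -0.00058] Ftool [-5.22  1.49  2.27] [ 0.518 -0.175  0.098]
time_s: 15.85
position: [0.5427, -0.1881, 0.1601]
tool_rot: [[-0.001, -0.224, 0.975], [-0.0, 0.975, 0.224], [-1.0, 0.0, -0.0]]
ft_force: [-0.2, 0.6, 0.2]
grip_width: 0.0454
z 0.16007365205966242 cab [ 0.00445 -0.00047] Ftool [-0.22  0.64 -0.04] [ 0.029 -0.039  0.005]
```

```bash
python3 -m crank '{"hand":[120,120,120,120,120],"translation":[[-0.005,0,0],[-0.02,0,0],[-0.05,0,0],[-0.08,0,0],[-0.11,0,0]],"dr":[[0,0,0],[0,0,0],[0,0,0],[0,0,0],[0,0,0]]}'
python3 -m crank '{"hand":[120,120,120,120,120],"translation":[[-0.04,0,-0.01],[-0.08,0,-0.03],[-0.11,0,-0.05],[-0.12,0,-0.06],[-0.12,0,-0.06]],"dr":[[0,0,0],[0,0,0],[0,0,0],[0,0,0],[0,0,0]]}'
python3 - <<'E'
from h import *
a,d=cams.get_image("wrist");b,_=cams.get_image("top");c,_=cams.get_image("scene")
np.save("w4.npy",d);C=cal("wrist")
for n,i in(("w4",a),("t4",b),("s4",c)): cv2.imwrite(f"pics/{n}.png",i)
z=np.zeros((600,800,3),np.uint8); z[:420,:560]=np.clip(a*1.4,0,255)
z[:480,560:800]=np.clip(cv2.resize(b[175:255,305:345],None,fx=6,fy=6)*1.4,0,255)
z[420:600,:560]=np.clip(cv2.resize(c[140:240,160:300],(560,400))*1.4,0,255)[20:200]
cv2.imwrite("pics/c4.png",z)
v,u=np.mgrid[0:420,0:560]; o,r=ray("wrist",np.c_[u.ravel(),v.ravel()].astype(float),C); P=o+r*d.reshape(-1,1)
e=np.array([[.9745,-.2243],[.2243,.9745]]); q=np.c_[(P[:,:2]-[.5383,-.1886])@e,P[:,2]]
k=(abs(q[:,0]-.006)<.03)&(abs(q[:,1])<.02)&(q[:,2]>.155)&(q[:,2]<.23); print(k.sum(),np.percentile(q[k],[2,50,98],axis=0).round(4)); t=k&(q[:,2]>.194); print("top",q[t].mean(0),q[t].min(0),q[t].max(0))
print(sensors.observe()["ft_force"])
E
```

```text
time_s: 16.35
position: [0.5427, -0.1878, 0.2719]
tool_rot: [[0.0, -0.224, 0.975], [-0.0, 0.975, 0.224], [-1.0, -0.0, 0.0]]
ft_force: [-0.3, -0.6, 0.2]
grip_width: 0.0457
time_s: 16.85
position: [0.4838, -0.2017, 0.3915]
tool_rot: [[0.002, -0.223, 0.975], [-0.002, 0.975, 0.223], [-1.0, -0.002, 0.002]]
ft_force: [0.5, -0.2, 0.2]
grip_width: 0.0453
538 [[-0.0035 -0.0112  0.1559]
 [-0.0013  0.0002  0.1957]
 [ 0.0136  0.0115  0.1987]]
top [4.96174553e-03 1.17885811e-04 1.97078503e-01] [-0.00327394 -0.01122819  0.19400464] [0.0144639  0.01159748 0.1995987 ]
[-1.17704733  0.08037115 -0.24862209]
```

View pics/c4.png

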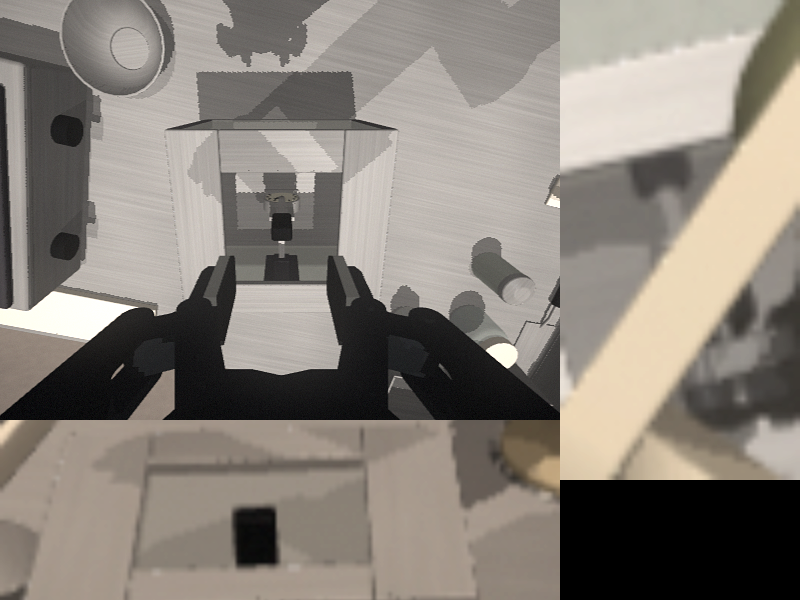

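The wrist view shows the thermometer hanging level, with its handle at (282,227) centred on the bar. The gripper is well clear.

```bash
python3 -c "
from rig import env
print(env.close_job())"
```

```text
the job is handed in; nothing more can be done
None
```

The thermometer is hanging on the hook bar, let go and at rest in the notch. I handed the job in at about 17 s of robot time.

- **Moves:** I gripped the handle across its y faces, lifted it and turned it about 34° to match the cabinet. I lowered it in front of the bar tip, threaded it over the bar, and pressed the collar to about 8–9 N. I then lowered it until it met the notch floor, 0.7 mm above the tool height I had worked out.
- **Checks before letting go:** A gentle backward pull turned the force from about −9 N to about +4 N, which shows the plate was caught behind the step. The highest hook load I saw was about 12 N. The force fell to about 0 N after release.
- **Last view:** The handle top is at 0.197–0.199 m. It should be 0.200 m when home, and about 0.206 m if it were still sitting on the front of the bar. The handle is centred on the bar within 1 mm and in line with a bar shift of about −14 mm. The gripper is well clear.
- **Disagreements:** The top and wrist cameras placed the cabinet about 1.3 mm apart in y, so I aimed between them. My first look at the bar gave a shift of −11 to −15 mm, which the contact settled at about −14 mm.
- **Not checked:** No force reading or picture suggested the thermometer or arm touched the cabinet, but the arm hid the bar from the top camera while I was lowering it. I did not measure the other items again afterwards.

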